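# Crank the blue feed valve to its set mark

### The job

Take the black crank handle of the blue handwheel and crank the wheel round until its yellow pointer, beside the handle, stands at the green mark of its own dial, then let go. Leave the red handwheel as it is.

Things in the scene. Friction and masses are not known exactly. Their poses are not given: they have to be found in the camera images.
- blue_valve: Fixed valve stand with the blue handwheel; white dial, 156 mm diameter, top 50 mm above the bench. Origin on the wheel's upright axis at bench level, z up. Green mark on the dial's edge towards this body's -x, 72 mm from the axis, top at 61 mm. Wheel rim radius 50 mm, 12 mm thick, middle at 68 mm; hub top at 80 mm. It turns either way without stops, about 3 N at the handle, and stays put.
- blue_handle (a point): Centre of the black upright crank handle on the blue rim: round post, 18 mm diameter, spins on its pin, from 78 to 128 mm above the bench; this point at 103 mm, 50 mm from the axis. The yellow pointer stands out from the rim beside it, in the same direction, so it is at the mark when the handle lies between axis and mark. It starts 90 to 180 degrees from the mark, on either side.
- red_handle (a point): Centre of the same handle on the red wheel of a second, otherwise identical valve stand (with a green mark of its own), which is to be left alone. The stands are at least 18 cm apart, axis to axis, roughly along y, and either may be the left one.
There are look-alikes about, which are no part of the job. What is shaped like the blue_valve but pink is not meant.

How it is judged (in metres and radians):
At the end, for the whole second after the job is handed in: The blue wheel's pointer and handle stand at the green mark of its dial to within 12 degrees (the handle 10.5 mm to either side of the line from axis to mark), and stay there (x of blue_handle in the frame of blue_valve below 0 m and y of blue_handle in the frame of blue_valve between -0.0105 and 0.0105 m); the robot touches nothing.
It fails at once if the red handwheel is turned (its handle moved more than 10 mm) (distance of red_handle from where it was at the start of the episode above 0.01 m).
It also fails if it takes over 38 s, if anything falls off the work surface, if the arm or the gripper's body presses on something with over 40 N, if the wrist force passes 120 N, or if a joint passes its speed limit or range.

### The arm

A 7-joint arm with a two-finger parallel gripper is mounted at the origin on a cart in front of the work surface, level with it; the furniture and walls round the work are solid. World frame = base frame: x ahead of the robot, y to its left, z up, the work surface at z = 0. Lengths are in mm, angles in rad, forces in N, time in s.
With the tool pointing down it reaches from about 425 to 875 mm from the base axis. Payload 4.7 kg.
Tool frame: the origin (TCP) lies midway between the tips of the shut fingers; the grasp point (between the pads) lies 19 mm behind it (robot.grasp_offset is the distance from the TCP to the grasp point, in mm); z points along the fingers, x is the direction in which the jaws open and shut, and the axes are right-handed (so a half turn about z gives the same grasp; the last joint's range is limited). The gripper opens to 87 mm and grips with 3 to 60 N. Pads are 19 mm wide; open, the fingers measure 117 mm over their backs; the gripper's body (75 mm by 190 mm) begins 51 mm behind the grasp point.
Start: joints at [1.237, 0.321, -0.07, 1.45, 0.023, 1.371, -0.057], TCP at [221.52, -611.112, 188.287] pointing down, gripper open.
Joint ranges: [-2.86, 2.86], [-0.3, 2.09], [-1.38, 1.24], [0.06, 2.45], [-1.56, 4.7], [0.09, 2.05], [-2.69, 2.69]. Speed limits (rad/s): [2.57, 2.57, 3.14, 3.14, 3.14, 3.14, 3.14].

### API

Orientations are given as a unit quaternion [w, x, y, z].
In Python, from rig import robot, optics gives the robot as it stands. The module is installed in compiled form; this text tells all that it offers.
- The arm moves only by the tool servo_tool, never from a script. Its argument "targets" is a list of rows, each an object with "translation": the shift along the tool's x, y, z in cm, a list of three; "angular": the turn, a rotation vector about the tool's x, y, z in degrees, a list of three; "hand": the gripper's target within -1 to 1 (fully open at 1, half-way at 0, shut at -1). In form: [{"translation": [dx, dy, dz], "angular": [wx, wy, wz], "hand": hand}, ...]. A call has 1 to 12 rows; each row is the pose to reach, as a shift and turn from the pose commanded when the call began, along the tool's axes at that moment; what a row does not reach only later rows make up. A row lasts 1/8 s, in which the tool goes at most 62.5 mm and 10.7 degrees, less where a joint would pass 70% of its speed; a pose out of reach is approached as far as the arm can. A call with a gripper value outside its range is refused whole. The fingers move at their own pace and stop on an object; the grip force is fixed at half the most. Time passes only in rows, so rows that repeat a pose let the fingers close. It gives the time, the measured TCP pose, the force and the opening at its end, in the units of the state.
- robot.read_state(): the state, without advancing time (a new reading comes with each control period).
- optics.get_image(name): name is "scene" or "top" or "wrist"; returns a dict with "frame" (480x640x3 uint8, blue, green, red), "range_z" (480x640 float32, mm along the optical axis (not along the pixel's ray), 0 where there is no reading), "fx", "fy", "cx", "cy" (pixels), "k1" (the pictures are not rectified: a ray, as slopes to the right and down, at radius r is drawn at 1 + k1 r^2 times it, then the intrinsics apply), "camera_from_world" (4x4, takes a point from world to camera coordinates). Camera axes: x right, y up, looking along -z (the intrinsics and any distortion apply to the point x, -y, -z); pixel columns grow to the right and rows downward; lengths in mm; the calibration is good to about 2 mm. A picture is of the moment at which its call begins.
- robot.close_job(): hands the job in, once; it reports no verdict.
The state is a dict: "clock": time; "q": joint angles; "qd": joint speeds; "tau": joint torques, N m; "eef_pos": TCP position; "tool_rot": TCP orientation; "contact_force": force on the tool from outside, world axes, zero at the start; "torque": the same for the moment, N m; "finger_gap": opening from 0.0 (shut) to 1.0 (fully open).
Only numpy, scipy, OpenCV 4.12 (cv2) and the standard library are available. Lean on these libraries where they do the work, as an engineer would, in place of code of your own. Each camera call takes 0.05 s, during which the arm holds its last target. There are 200 camera calls.

## Working session

There is one attempt and no reset: what is moved stays moved. The work goes in short steps, Python scripts to look and compute and a tool call to move; the robot and the scene stay as the last step left them, time stands still between calls to the robot, and variables do not carry over. Pictures are saved under pics/ and viewed, about 8 in all and at most 12, crops included, and the job is handed in when it is done.

Besides the shell and the picture viewer there is one more tool, called after ">>>" as name(argument=value, ...), one argument or row to a line, values as JSON. servo_tool: Moves the arm, as the interface text tells. Its arguments: {"type":"object","properties":{"targets":{"type":"array","items":{"type":"object","properties":{"translation":{"type":"array","items":{"type":"number"}},"angular":{"type":"array","items":{"type":"number"}},"hand":{"type":"number"}}}}},"required":["targets"]}

```bash
mkdir -p pics; cat > h.py <<'E'
import numpy as np, cv2
from rig import robot, optics
def rays(im,px):
    px=np.asarray(px,float).reshape(-1,1,2)
    K=np.array([[im['fx'],0,im['cx']],[0,im['fy'],im['cy']],[0,0,1]])
    u=cv2.undistortPoints(px,K,np.array([im['k1'],0,0,0,0.]))[:,0]
    T=np.linalg.inv(im['camera_from_world'])
    d=np.c_[u[:,0],-u[:,1],-np.ones(len(u))]@T[:3,:3].T
    return T[:3,3],d
def onplane(im,px,z):
    o,d=rays(im,px); return o+d*((z-o[2])/d[:,2])[:,None]
def depthpt(im,px):
    o,d=rays(im,px); p=np.asarray(px,int).reshape(-1,2)
    return o+d*im['range_z'][p[:,1],p[:,0]][:,None]
E
python3 - <<'E'
from h import *
for n in ('scene','top'):
    im=optics.get_image(n); cv2.imwrite(f'pics/{n}0.png',im['frame'])
    print(n,im['fx'],im['k1'],np.linalg.inv(im['camera_from_world'])[:3,3])
s=robot.read_state();print(s)
E
```

```text
scene 468.1579517254376 0.030311685155324605 [-355.52193491  326.99704374  905.50994777]
top 462.6509981992554 0.011799150567276004 [ 355.93002624  -98.28344197 1061.23407822]
{'clock': 0.1, 'q': array([ 1.23710114,  0.32177213, -0.07006454,  1.45156169,  0.0226195 ,
        1.37076984, -0.05690851]), 'qd': array([-4.94022406e-04, -2.33970547e-03, -1.90031754e-04, -2.39372825e-03,
       -1.99626515e-03, -1.57341685e-04,  9.92257918e-05]), 'tau': array([-1.11045817e-04, -4.92572021e+01, -4.05666931e-01, -3.13403964e+01,
       -6.42747106e-02,  3.94294015e-02,  3.43535930e-05]), 'eef_pos': array([ 221.28245125, -610.59112812,  187.25130253]), 'tool_rot': array([-4.45931827e-04,  8.18788389e-01, -5.74094792e-01, -7.38094038e-04]), 'contact_force': array([ 0.23251572,  0.30537052, -0.26711706]), 'torque': array([-0.01775274,  0.03899125,  0.01887217]), 'finger_gap': 0.9974678153401942}
```

View pics/top0.png

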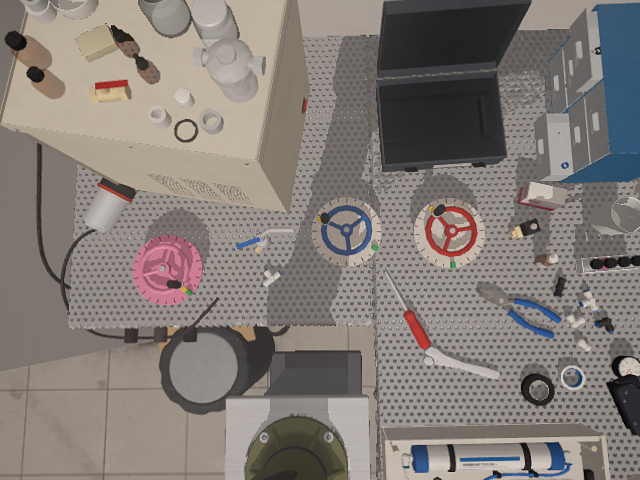

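View pics/scene0.png

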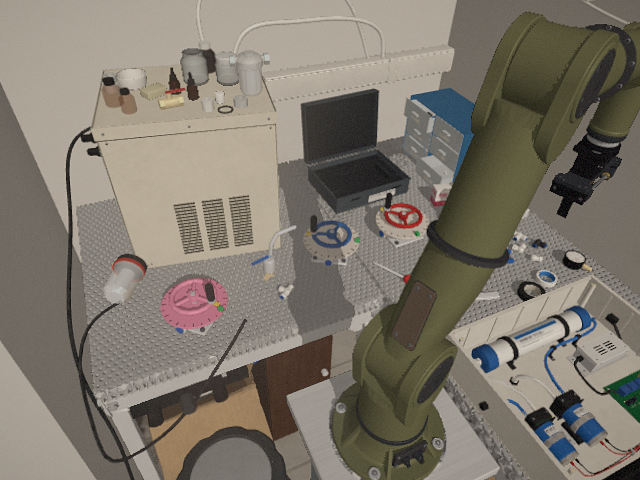

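The top view shows three wheels: blue at (347,230) with its handle near (325,216) and green mark near (375,247), red at (451,230), and a pink look-alike at (167,269). The blue one fits the description. I'll measure it and confirm in a crop.

```bash
python3 - <<'E'
from h import *
im=optics.get_image('top'); f=im['frame']; hsv=cv2.cvtColor(f,cv2.COLOR_BGR2HSV)
x0,y0,x1,y1=300,185,395,275
def cen(m):
    n,l,s,c=cv2.connectedComponentsWithStats(m.astype(np.uint8)); return [(c[i]+[x0,y0],s[i,4]) for i in range(1,n) if s[i,4]>5]
h,s,v=[hsv[y0:y1,x0:x1,i].astype(int) for i in range(3)]
blue=(abs(h-112)<12)&(s>120)
ys,xs=np.nonzero(blue); e=cv2.fitEllipse(cv2.convexHull(np.c_[xs,ys].astype(np.int32)))
pc=np.array(e[0])+[x0,y0]; print('ellipse',e, 'axis',onplane(im,[pc],74))
g=cen((abs(h-65)<20)&(s>80)&(v>60)); print('green',g,[onplane(im,[c],61)[0].round(1) for c,_ in g])
y=cen((abs(h-25)<8)&(s>130)&(v>80)); print('yellow',y,[onplane(im,[c],70)[0].round(1) for c,_ in y])
b=cen((v<40)); print('black',b)
for c,a in b: print(depthpt(im,[c]).round(1), onplane(im,[c],120).round(1))
# white dial
# heights map near
for p in [(280,190),(250,130),(300,60),(300,150),(380,60),(440,30),(440,160),(451,230),(290,232),(260,235)]: print(p,depthpt(im,[p]).round())
cr=cv2.resize(f[180:280,290:500],None,fx=3.8,fy=3.8,interpolation=cv2.INTER_CUBIC); cv2.imwrite('pics/crop.png',cr)
E
```

```text
ellipse ((47.54802703857422, 44.811927795410156), (46.388790130615234, 48.7386474609375), 155.39169311523438) axis [[ 511.91926502 -119.11032653   74.        ]]
green [(array([374.4 , 247.44]), np.int32(25))] [array([ 474.2, -176.9,   61. ])]
yellow [(array([318.875, 218.375]), np.int32(16))] [array([538.8, -57.3,  70. ])]
black []
(280, 190) [[573.  12. 193.]]
(250, 130) [[603.  25. 429.]]
(300, 60) [[821. -31. 221.]]
(300, 150) [[717. -12.   1.]]
(380, 60) [[ 884. -197.   99.]]
(440, 30) [[ 893. -308.  192.]]
(440, 160) [[ 667. -327.   61.]]
(451, 230) [[ 507. -339.   80.]]
(290, 232) [[521.  13.   0.]]
(260, 235) [[500.  66. 102.]]
```

View pics/crop.png

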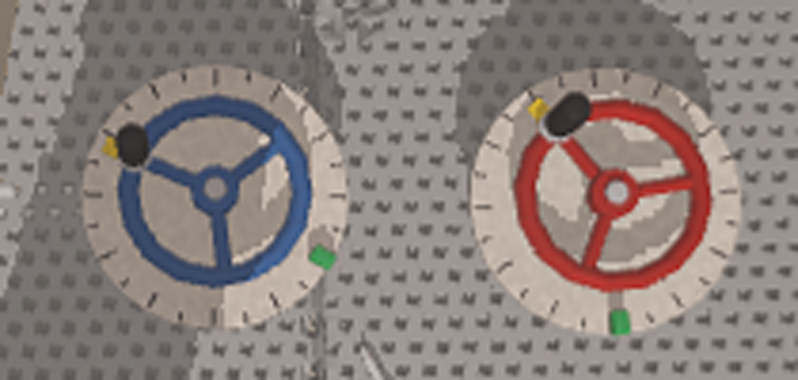

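The crop confirms it. Blue is the left stand: its handle is at crop (133,146), yellow pointer at (110,146) and green mark at (322,257). Red is the right stand at (617,193), with its own mark at (619,321). Next I'll locate the handle and hub by depth and check the obstacles nearby.

```bash
python3 - <<'E'
from h import *
from scipy.spatial.transform import Rotation as R
im=optics.get_image('top'); f=im['frame']
yy,xx=np.mgrid[0:480,0:640]; px=np.c_[xx.ravel(),yy.ravel()]
P=depthpt(im,px); ok=im['range_z'].ravel()>0
A=np.array([512,-118])
d=np.linalg.norm(P[:,:2]-A,axis=1)
hd=ok&(d<65)&(P[:,2]>95)&(P[:,2]<140); Q=P[hd]; print('handle',len(Q),Q.mean(0),np.median(Q,0),Q.min(0),Q.max(0))
t=Q[Q[:,2]>122]; print('top',len(t),t.mean(0))
hb=ok&(d<20)&(P[:,2]>76); print('hub',hb.sum(),P[hb].mean(0))
ob=ok&(d>85)&(d<330)&(P[:,2]>120); Q=P[ob]
for zmin in (120,200,300,420):
    q=Q[Q[:,2]>zmin]; q=q[q[:,1]>-60] 
    print(zmin,len(q),q.min(0) if len(q) else '', q[np.argsort(np.linalg.norm(q[:,:2]-A,axis=1))[:3]].round() if len(q) else '')
rh=ok&(np.linalg.norm(P[:,:2]-[507,-339],axis=1)<65)&(P[:,2]>110)&(P[:,2]<140); print('red handle',P[rh].mean(0))
# scene: green & yellow
im=optics.get_image('scene'); hsv=cv2.cvtColor(im['frame'],cv2.COLOR_BGR2HSV)
for nm,lo,hi,z in (('g',(45,80,50),(85,255,255),61),('y',(17,110,80),(33,255,255),70)):
    m=cv2.inRange(hsv[200:275,295:370],lo,hi); n,l,s,c=cv2.connectedComponentsWithStats(m)
    for i in range(1,n):
        if s[i,4]>4: print(nm,s[i,4],c[i]+[295,200],onplane(im,[c[i]+[295,200]],z).round(1))
s=robot.read_state(); M=R.from_quat(np.roll(s['tool_rot'],-1)).as_matrix(); print(M.round(3))
im=optics.get_image('wrist');print(im['camera_from_world'].round(3), np.linalg.inv(im['camera_from_world'])[:3,3]-s['eef_pos'])
E
```

```text
handle 72 [531.44043994 -70.73676674 121.76870057] [531.15150899 -70.31768415 124.7244528 ] [525.03786549 -78.3973703   98.22194515] [541.95028979 -61.76436209 130.15534102]
top 51 [533.12914021 -70.83817052 126.04363302]
hub 60 [ 512.39744473 -116.615046     78.08905971]
120 26527 [501.38555298 -32.61076545 120.03349346] [[506.  -9. 132.]
 [505.  -8. 139.]
 [508.  -7. 137.]]
200 24845 [555.27001203 -32.61076545 200.05222393] [[556.  13. 431.]
 [555.  13. 414.]
 [556.  13. 422.]]
300 22193 [555.27001203 -32.35671492 300.04006053] [[556.  13. 431.]
 [555.  13. 414.]
 [556.  13. 422.]]
420 18088 [555.61350966 -29.87714883 420.01971444] [[556.  13. 431.]
 [556.  13. 422.]
 [557.  13. 423.]]
red handle [ 544.84946637 -308.41735489  123.88839794]
g 20 [357.  239.5] [[ 470. -175.   61.]]
y 10 [308.2 233.1] [[536.1 -58.3  70. ]]
[[ 0.341 -0.94  -0.   ]
 [-0.94  -0.341  0.001]
 [-0.001  0.    -1.   ]]
[[ 3.41000e-01 -9.40000e-01 -1.00000e-03 -6.49243e+02]
 [ 8.99000e-01  3.27000e-01 -2.91000e-01  3.47730e+01]
 [ 2.74000e-01  9.80000e-02  9.57000e-01 -3.92087e+02]
 [ 0.00000e+00  0.00000e+00  0.00000e+00  1.00000e+00]] [ 76.50434196  27.70110092 196.52782823]
```

>>> servo_tool(
  targets=[
    {"translation": [-1.5, -2, -1], "angular": [0, 0, -10], "hand": 0.2},
    {"translation": [-3, -4, -2], "angular": [0, 0, -20], "hand": 0.2},
    {"translation": [-5, -6, -3], "angular": [0, 0, -30], "hand": 0.2},
    {"translation": [-7, -8, -4], "angular": [0, 0, -40], "hand": 0.2},
    {"translation": [-9, -10, -4], "angular": [0, 0, -50], "hand": 0.2},
    {"translation": [-11, -12, -4], "angular": [0, 0, -60], "hand": 0.2},
    {"translation": [-13, -14, -4], "angular": [0, 0, -70], "hand": 0.2},
    {"translation": [-15, -16, -4], "angular": [0, 0, -80], "hand": 0.2},
    {"translation": [-17, -18, -4], "angular": [0, 0, -90], "hand": 0.2},
    {"translation": [-18, -20, -4], "angular": [0, 0, -100], "hand": 0.2},
    {"translation": [-19, -22, -4], "angular": [0, 0, -110], "hand": 0.2},
    {"translation": [-20, -24, -4], "angular": [0, 0, -120], "hand": 0.2},
  ],
)

```text
clock: 1.8
eef_pos: [379.4, -340.7, 228.4]
tool_rot: [0.0, 0.905, 0.425, -0.0]
contact_force: [0.1, -0.2, 0.8]
finger_gap: 0.602
```

```bash
cat >> h.py <<'E'
from scipy.spatial.transform import Rotation as R
def tool():
    s=robot.read_state(); return s, R.from_quat(np.roll(s['tool_rot'],-1)).as_matrix()
def to(target,theta=None):
    s,M=tool(); th=np.degrees(np.arctan2(M[1,0],M[0,0]))
    print('clock',s['clock'],'pos',s['eef_pos'].round(1),'theta',th.round(1),'j',s['q'].round(2),'gap',s['finger_gap'],'F',s['contact_force'].round(1))
    print('cm',(M.T@(np.array(target)-s['eef_pos'])/10).round(2),'dtheta tool z',None if theta is None else round(-(theta-th),1))
E
python3 - <<'E'
from h import *
to((532,-71,215),125)
im=optics.get_image('top')
yy,xx=np.mgrid[200:245,240:300]; P=depthpt(im,np.c_[xx.ravel(),yy.ravel()]); 
k=(P[:,2]>100)&(P[:,2]<300)&(P[:,0]<550); print(P[k].min(0),P[k].max(0)); q=P[k]; print(q[np.argsort(-q[:,2])[:5]].round())
E
```

```text
clock 1.8 pos [ 379.4 -340.7  228.4] theta 50.3 j [ 1.09  0.02 -0.41  1.72  0.01  1.4   1.55] gap 0.6017055780749001 F [ 0.1 -0.2  0.8]
cm [30.49 -5.51  1.33] dtheta tool z -74.7
[497.43259394  -8.91062062 100.9567801 ] [512.8576224   65.84262876 141.96097817]
[[505.  -6. 142.]
 [505.  -4. 141.]
 [505.   0. 141.]
 [505.  -2. 140.]
 [507.  -8. 140.]]
```

>>> servo_tool(
  targets=[
    {"translation": [2, 0, 0], "angular": [0, 0, -9], "hand": 0.2},
    {"translation": [4, -0.5, 0], "angular": [0, 0, -18], "hand": 0.2},
    {"translation": [7, -1, 0], "angular": [0, 0, -27], "hand": 0.2},
    {"translation": [10, -1.5, 0], "angular": [0, 0, -36], "hand": 0.2},
    {"translation": [13, -2, 0], "angular": [0, 0, -45], "hand": 0.2},
    {"translation": [16, -2.5, 0], "angular": [0, 0, -54], "hand": 0.2},
    {"translation": [19, -3, 0], "angular": [0, 0, -63], "hand": 0.2},
    {"translation": [22, -4, 0], "angular": [0, 0, -72], "hand": 0.2},
    {"translation": [25, -4.5, 0], "angular": [0, 0, -75], "hand": 0.2},
    {"translation": [28, -5, 0], "angular": [0, 0, -75], "hand": 0.2},
    {"translation": [30.5, -5.5, 0], "angular": [0, 0, -75], "hand": 0.2},
    {"translation": [30.5, -5.5, 0], "angular": [0, 0, -75], "hand": 0.2},
  ],
)

```text
clock: 3.35
eef_pos: [534.1, -70.0, 228.2]
tool_rot: [-0.0, 0.461, 0.887, 0.001]
contact_force: [0.3, -0.6, -0.0]
finger_gap: 0.599
```

```bash
python3 - <<'E'
from h import *
to((532,-71,94),125)
im=optics.get_image('wrist'); cv2.imwrite('pics/w1.png',im['frame'])
yy,xx=np.mgrid[0:480,0:640]; P=depthpt(im,np.c_[xx.ravel(),yy.ravel()]); ok=im['range_z'].ravel()>0
d=np.linalg.norm(P[:,:2]-[512,-118],axis=1)
k=ok&(d<70)&(P[:,2]>120)&(P[:,2]<135); print('handle top',k.sum(),P[k].mean(0),P[k].min(0),P[k].max(0))
k=ok&(d<20)&(P[:,2]>76)&(P[:,2]<90);print('hub',k.sum(),P[k].mean(0),P[k].min(0),P[k].max(0))
f=cv2.cvtColor(im['frame'],cv2.COLOR_BGR2HSV).reshape(-1,3)
k=ok&(d<90)&(abs(f[:,0].astype(int)-65)<20)&(f[:,1]>80);print('green',k.sum(),P[k].mean(0))
E
```

```text
clock 3.35 pos [534.1 -70.  228.2] theta 125.0 j [ 0.76  0.11 -0.72  1.65  0.08  1.41  2.21] gap 0.5985334569009206 F [ 0.3 -0.6 -0. ]
cm [ 0.03 -0.23 13.42] dtheta tool z 0.0
handle top 288 [533.43994789 -70.51690803 126.64845486] [526.02023231 -78.79986573 120.29966673] [542.34762034 -61.51782979 130.09914233]
hub 369 [ 514.00272251 -115.14944936   77.8076366 ] [ 500.59890331 -128.32794635   76.0010698 ] [ 527.86891913 -102.2914893    81.40066106]
green 143 [ 475.89227486 -176.35795662   59.98996822]
```

View pics/w1.png

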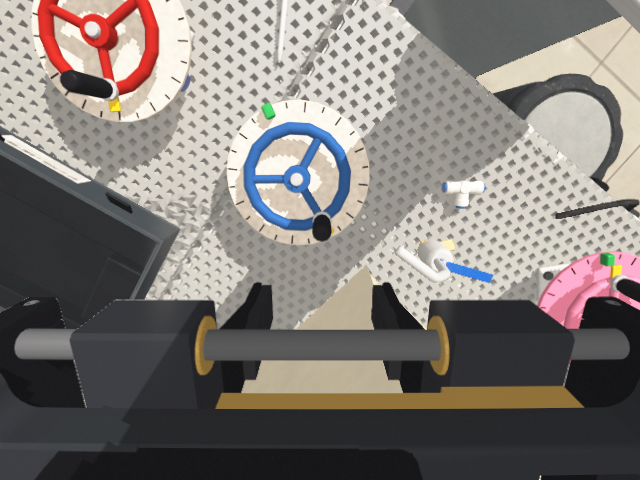

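The wrist view shows the blue handle centred between the jaws at (321,228), the green mark at (268,110), and nothing under the fingers. I'll descend and grip.

>>> servo_tool(
  targets=[
    {"translation": [0, 0, 4], "angular": [0, 0, 0], "hand": 0.2},
    {"translation": [0, 0, 8], "angular": [0, 0, 0], "hand": 0.2},
    {"translation": [0, 0, 11], "angular": [0, 0, 0], "hand": 0.2},
    {"translation": [0, 0, 13.3], "angular": [0, 0, 0], "hand": 0.2},
    {"translation": [0, 0, 13.3], "angular": [0, 0, 0], "hand": 0.2},
    {"translation": [0, 0, 13.3], "angular": [0, 0, 0], "hand": -1},
    {"translation": [0, 0, 13.3], "angular": [0, 0, 0], "hand": -1},
    {"translation": [0, 0, 13.3], "angular": [0, 0, 0], "hand": -1},
    {"translation": [0, 0, 13.3], "angular": [0, 0, 0], "hand": -1},
    {"translation": [0, 0, 13.3], "angular": [0, 0, 0], "hand": -1},
  ],
)

```text
clock: 4.65
eef_pos: [533.3, -72.5, 95.4]
tool_rot: [0.0, 0.462, 0.887, -0.0]
contact_force: [0.1, -0.3, -0.2]
finger_gap: 0.118
```

```bash
python3 - <<'E'
from h import *
s,M=tool(); to((534,-70.5,94),125)
A=np.array([514,-115.2]); r=49.5; p0=s['eef_pos'][:2]; a0=np.degrees(np.arctan2(*(p0-A)[::-1])); r0=np.linalg.norm(p0-A); print(a0,r0)
for a in list(np.arange(a0+8,238,8))+[238.1]:
    w=A+r*np.array([np.cos(np.radians(a)),np.sin(np.radians(a))])-p0
    print(round(a,1),(M.T@np.array([*w,0])/10).round(2))
E
```

```text
clock 4.65 pos [533.3 -72.5  95.4] theta 124.9 j [ 0.73  0.22 -0.72  1.83  0.15  1.16  2.14] gap 0.11841976195454623 F [ 0.1 -0.3 -0.2]
cm [0.12 0.17 0.14] dtheta tool z -0.1
65.67256352003079 46.87553208204901
73.7 [ 0.7  -0.17 -0.  ]
81.7 [ 1.21 -0.64 -0.  ]
89.7 [ 1.65 -1.17 -0.  ]
97.7 [ 2.   -1.76 -0.  ]
105.7 [ 2.28 -2.4  -0.  ]
113.7 [ 2.46 -3.06 -0.  ]
121.7 [ 2.55 -3.75 -0.  ]
129.7 [ 2.54 -4.44 -0.  ]
137.7 [ 2.43 -5.12 -0.  ]
145.7 [ 2.23 -5.78 -0.  ]
153.7 [ 1.94 -6.41 -0.  ]
161.7 [ 1.57 -6.99 -0.  ]
169.7 [ 1.12 -7.51 -0.  ]
177.7 [ 0.6  -7.97 -0.  ]
185.7 [ 0.02 -8.35 -0.  ]
193.7 [-0.6  -8.64 -0.  ]
201.7 [-1.26 -8.85 -0.  ]
209.7 [-1.94 -8.96  0.  ]
217.7 [-2.63 -8.97  0.  ]
225.7 [-3.32 -8.89  0.  ]
233.7 [-3.99 -8.72  0.  ]
238.1 [-4.34 -8.58  0.  ]
```

The gap of 0.118 (about 10 mm) is less than the 18 mm post, so I'm looking before I move.

```bash
python3 - <<'E'
from h import *
im=optics.get_image('wrist'); cv2.imwrite('pics/w2.png',im['frame'])
print(robot.read_state()['finger_gap'], im['fx'])
p=im['camera_from_world']@np.array([533.3,-72.5,114.4,1]); print('grasp px',im['cx']+im['fx']*p[0]/-p[2],im['cy']+im['fy']*-p[1]/-p[2])
E
```

```text
0.06930778045841983 340.52483460609585
grasp px 321.6173476740471 287.66578735631936
```

View pics/w2.png

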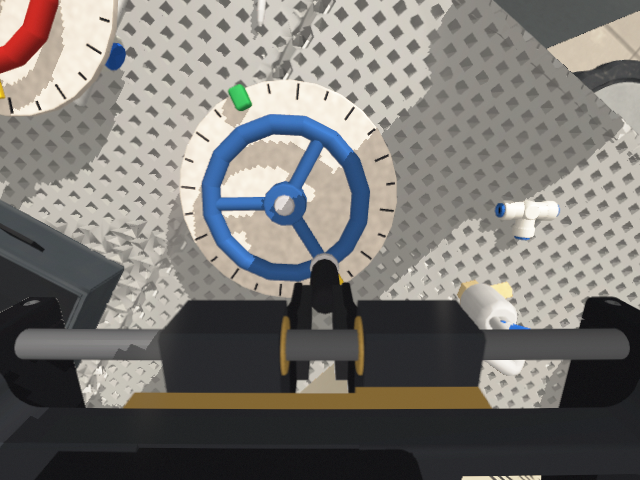

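The handle at (324,285) sits between the fingertips or just in front of them. I'll let two rows pass, then measure the gap and handle position.

>>> servo_tool(
  targets=[
    {"translation": [0, 0, 0], "angular": [0, 0, 0], "hand": -1},
    {"translation": [0, 0, 0], "angular": [0, 0, 0], "hand": -1},
  ],
)

```text
clock: 4.95
eef_pos: [533.2, -72.5, 95.2]
tool_rot: [-0.0, 0.462, 0.887, -0.0]
contact_force: [-0.6, 0.6, -0.5]
finger_gap: 0.007
```

```bash
python3 - <<'E'
from h import *
im=optics.get_image('wrist')
s,M=tool(); print(s['finger_gap'],s['eef_pos'],s['contact_force'])
yy,xx=np.mgrid[0:480,0:640]; P=depthpt(im,np.c_[xx.ravel(),yy.ravel()]); P=P[im['range_z'].ravel()>0]
L=(P-s['eef_pos'])@M  # tool frame
for zz in (-34,-30,-26,-22,-18,-10,-5,0,5):
    k=(abs(L[:,2]-zz)<2)&(abs(L[:,0])<40)&(abs(L[:,1])<30)
    if k.sum(): print(zz,k.sum(),L[k].min(0).round(1),L[k].max(0).round(1),L[k][abs(L[k][:,0])<5].mean(0).round(1))
cv2.imwrite('pics/w3.png',cv2.resize(im['frame'][230:400,240:410],None,fx=3.5,fy=3.5))
E
```

```text
0.008210982005777204 [533.22007868 -72.44552352  95.20554911] [-0.00114425  0.00937767  0.57599406]
-34 87 [ -9.1 -10.2 -35.9] [  8.4   8.9 -32. ] [ -0.2  -2.4 -33.7]
-30 16 [ -0.4  -6.5 -32. ] [  3.4   8.4 -28. ] [  0.3  -2.7 -30.2]
-26 43 [ -3.7  -6.7 -28. ] [  5.1  -4.7 -24. ] [  0.9  -5.8 -25.9]
-22 59 [ -5.4  -6.7 -24. ] [  7.5  -2.9 -20. ] [  0.   -5.6 -22.3]
-18 68 [ -6.1  -6.7 -19.9] [  8.2  -2.4 -16.1] [ -0.3  -5.5 -18.1]
-10 69 [ -7.   -6.6 -11.9] [ 9.7  0.7 -8. ] [ 0.5 -5.6 -9.9]
-5 71 [-7.1 -6.5 -7. ] [10.   1.2 -3. ] [-0.1 -5.5 -5.2]
0 70 [-7.3 -6.7 -2. ] [10.1  1.9  1.9] [ 0.  -5.5  0.2]
5 59 [-7.4 -6.5  3.2] [10.3  2.1  6.9] [ 0.4 -5.6  4.9]
```

View pics/w3.png

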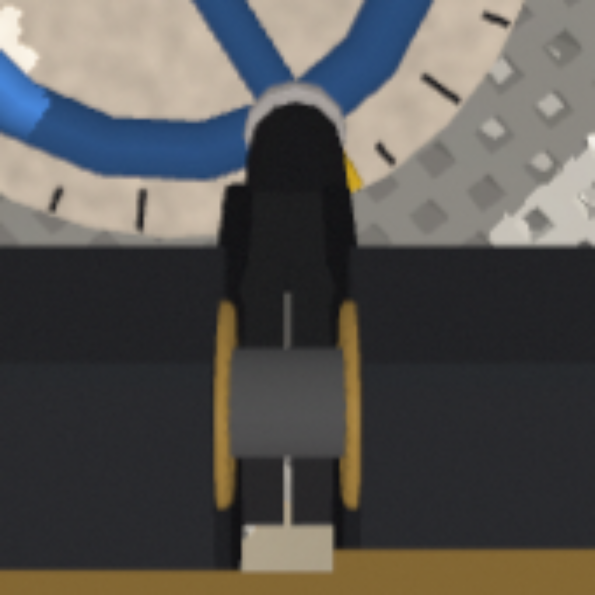

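The fingers read shut with no force, although the handle appears level with them. I'll check where the fingers actually are in the depth image.

```bash
python3 - <<'E'
from h import *
im=optics.get_image('wrist'); s,M=tool()
px=[(322,v) for v in range(252,345,6)]+[(306,v) for v in (286,292,298)]+[(340,v) for v in (288,294,298)]
P=depthpt(im,px); L=(P-s['eef_pos'])@M
for p,z,l in zip(px,[im['range_z'][v,u] for u,v in px],L): print(p,round(float(z)),l.round(1), im['frame'][p[1],p[0]])
C=np.linalg.inv(im['camera_from_world']); print('cam in tool',(C[:3,3]-s['eef_pos'])@M,'look',(-C[:3,2])@M)
im=optics.get_image('top'); cv2.imwrite('pics/t2.png',cv2.resize(im['frame'][170:290,270:420],None,fx=4,fy=4))
im=optics.get_image('scene'); cv2.imwrite('pics/s2.png',cv2.resize(im['frame'][150:300,250:450],None,fx=4,fy=4))
E
```

```text
(322, 252) 233 [ 0.3 -6.9 24.7] [113  77  52]
(322, 258) 227 [ 0.2 -4.9 18.2] [149 152 157]
(322, 264) 213 [ 0.2 -6.   3.5] [25 23 23]
(322, 270) 203 [ 0.2 -5.9 -6.6] [29 25 26]
(322, 276) 193 [  0.2  -6.3 -17. ] [25 24 23]
(322, 282) 185 [  0.2  -6.1 -25.2] [27 25 25]
(322, 288) 172 [  0.2  -8.3 -38. ] [29 28 28]
(322, 294) 167 [  0.2  -7.9 -44.1] [32 29 30]
(322, 300) 159 [  0.1  -8.4 -51.7] [31 28 27]
(322, 306) 154 [  0.1  -8.  -57. ] [29 29 27]
(322, 312) 154 [  0.1  -5.7 -58.4] [31 29 29]
(322, 318) 155 [  0.1  -2.5 -58.1] [80 82 84]
(322, 324) 157 [  0.1   1.  -57.4] [82 82 85]
(322, 330) 89 [   0.   -32.3 -118. ] [63 62 61]
(322, 336) 87 [   0.   -31.9 -120.2] [73 73 74]
(322, 342) 86 [   0.   -30.8 -121.3] [79 78 79]
(306, 286) 170 [ -7.8 -10.1 -39.5] [22 21 21]
(306, 292) 164 [ -7.5 -10.1 -46.6] [21 21 21]
(306, 298) 158 [ -7.3 -10.  -53. ] [21 19 20]
(340, 288) 316 [17.1 51.1 94.3] [71 73 74]
(340, 294) 162 [  8.7 -10.1 -48.8] [21 20 20]
(340, 298) 158 [  8.5  -9.8 -52.5] [24 23 22]
cam in tool [-1.02376368e-01 -7.95223056e+01 -1.96518082e+02] look [5.05088340e-04 2.92923461e-01 9.56135760e-01]
```

View pics/s2.png

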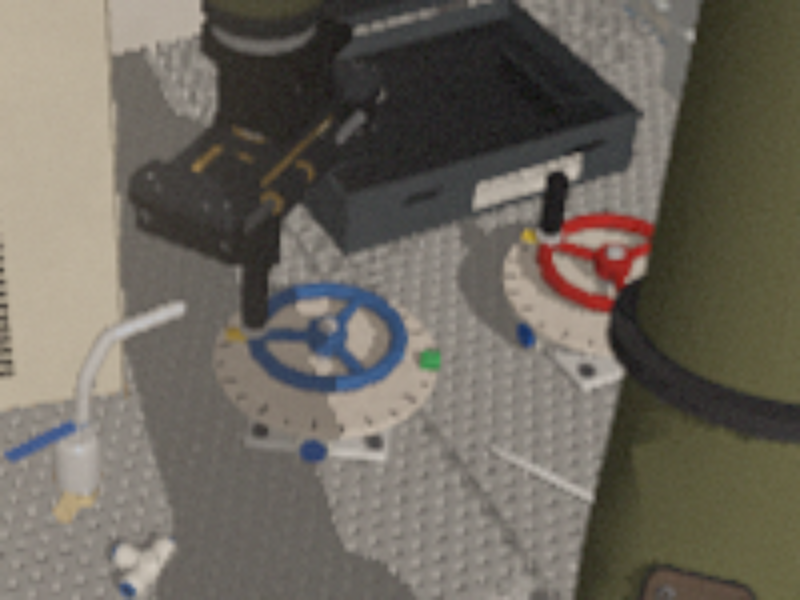

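In the scene view the shut fingertips end at about (262,262) in the crop, just above the handle top. Wrist depth agrees: the tips are about 36 mm above the reported TCP. The height offset is therefore real, and I closed on nothing above the handle. I'll reopen and descend about 35 mm in two stages.

>>> servo_tool(
  targets=[
    {"translation": [0, 0, 0], "angular": [0, 0, 0], "hand": 0.2},
    {"translation": [0, 0, 0], "angular": [0, 0, 0], "hand": 0.2},
    {"translation": [0, 0.2, 0], "angular": [0, 0, 0], "hand": 0.2},
    {"translation": [0, 0.2, 0], "angular": [0, 0, 0], "hand": 0.2},
    {"translation": [0.1, 0.2, 0], "angular": [0, 0, 0], "hand": 0.2},
    {"translation": [0.1, 0.2, 0.5], "angular": [0, 0, 0], "hand": 0.2},
    {"translation": [0.1, 0.2, 1.0], "angular": [0, 0, 0], "hand": 0.2},
    {"translation": [0.1, 0.2, 1.5], "angular": [0, 0, 0], "hand": 0.2},
    {"translation": [0.1, 0.2, 1.5], "angular": [0, 0, 0], "hand": 0.2},
  ],
)

```text
clock: 6.28
eef_pos: [533.8, -70.5, 79.6]
tool_rot: [-0.001, 0.462, 0.887, -0.0]
contact_force: [-0.2, 0.1, 0.3]
finger_gap: 0.6
```

```bash
python3 - <<'E'
from h import *
im=optics.get_image('wrist'); s,M=tool(); print(s['finger_gap'],s['eef_pos'],s['contact_force'])
cv2.imwrite('pics/w4.png',cv2.resize(im['frame'][200:400,200:440],None,fx=2.5,fy=2.5))
yy,xx=np.mgrid[0:480,0:640]; P=depthpt(im,np.c_[xx.ravel(),yy.ravel()]); L=(P-s['eef_pos'])@M
k=(im['range_z'].ravel()>0)&(abs(L[:,0])<50)&(abs(L[:,1]+5)<8)&(L[:,2]>-90)&(L[:,2]<15)
Q=L[k]
for a,b in ((-45,-18),(-14,14),(18,45)):
    q=Q[(Q[:,0]>a)&(Q[:,0]<b)]; print(a,b,len(q),q.min(0).round(1) if len(q) else '',q.max(0).round(1) if len(q) else '')
E
```

```text
0.5998954334724549 [534.1014376  -70.46617251  79.92821874] [ 0.28607575 -0.28077733 -0.12181878]
-45 -18 1895 [-45.  -11.1 -89.9] [-18.3   3.   14.4]
-14 14 2247 [-13.9 -13.  -49.9] [13.8  3.  13.4]
18 45 1579 [ 18.  -12.9 -89.6] [39.8  2.9  9.4]
```

View pics/w4.png

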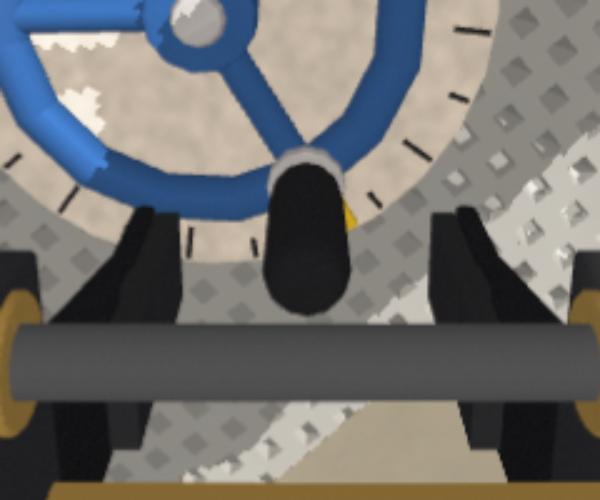

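The handle at crop (307,240) is now between the open fingers, at about (155,210) and (455,210). I'll go 18 mm lower and close.

>>> servo_tool(
  targets=[
    {"translation": [0, 0, 0.6], "angular": [0, 0, 0], "hand": 0.2},
    {"translation": [0, 0, 1.2], "angular": [0, 0, 0], "hand": 0.2},
    {"translation": [0, 0, 1.8], "angular": [0, 0, 0], "hand": 0.2},
    {"translation": [0, 0, 1.8], "angular": [0, 0, 0], "hand": -1},
    {"translation": [0, 0, 1.8], "angular": [0, 0, 0], "hand": -1},
    {"translation": [0, 0, 1.8], "angular": [0, 0, 0], "hand": -1},
    {"translation": [0, 0, 1.8], "angular": [0, 0, 0], "hand": -1},
    {"translation": [0, 0, 1.8], "angular": [0, 0, 0], "hand": -1},
    {"translation": [0, 0, 1.8], "angular": [0, 0, 0], "hand": -1},
  ],
)

```text
clock: 7.45
eef_pos: [534.3, -70.3, 62.4]
tool_rot: [0.0, 0.462, 0.887, 0.0]
contact_force: [-0.8, 0.7, 2.9]
finger_gap: 0.201
```

```bash
python3 - <<'E'
from h import *
s,M=tool(); to((534,-70.5,62),125)
A=np.array([514,-115.2]); r=49.5; p0=s['eef_pos'][:2]; a0=np.degrees(np.arctan2(*(p0-A)[::-1])); r0=np.linalg.norm(p0-A); print(a0,r0)
for a in list(np.arange(a0+8,238,8))+[238.1]:
    w=A+r0*np.array([np.cos(np.radians(a)),np.sin(np.radians(a))])-p0
    print(round(a,1),(M.T@np.array([*w,0])/10).round(2))
E
```

```text
clock 7.45 pos [534.3 -70.3  62.4] theta 124.9 j [ 0.71  0.26 -0.71  1.86  0.19  1.1   2.12] gap 0.20102639977899067 F [-0.8  0.7  2.9]
cm [ 0.01 -0.04  0.04] dtheta tool z -0.1
65.61928062129141 49.24332058515379
73.6 [ 0.56 -0.39 -0.  ]
81.6 [ 1.07 -0.86 -0.  ]
89.6 [ 1.51 -1.39 -0.  ]
97.6 [ 1.86 -1.98 -0.  ]
105.6 [ 2.13 -2.61 -0.  ]
113.6 [ 2.32 -3.27 -0.  ]
121.6 [ 2.4  -3.95 -0.  ]
129.6 [ 2.39 -4.64 -0.  ]
137.6 [ 2.29 -5.32 -0.  ]
145.6 [ 2.09 -5.97 -0.  ]
153.6 [ 1.81 -6.6  -0.  ]
161.6 [ 1.44 -7.18 -0.  ]
169.6 [ 0.99 -7.7  -0.  ]
177.6 [ 0.47 -8.15 -0.  ]
185.6 [-0.1  -8.53 -0.  ]
193.6 [-0.72 -8.82 -0.  ]
201.6 [-1.38 -9.03 -0.  ]
209.6 [-2.06 -9.14 -0.  ]
217.6 [-2.74 -9.15 -0.  ]
225.6 [-3.43 -9.07 -0.  ]
233.6 [-4.09 -8.9  -0.  ]
238.1 [-4.45 -8.76 -0.  ]
```

The gap of 0.20 matches the 18 mm post. I'll crank in stages.

>>> servo_tool(
  targets=[
    {"translation": [0.56, -0.39, 0], "angular": [0, 0, 0], "hand": -1},
    {"translation": [1.07, -0.86, 0], "angular": [0, 0, 0], "hand": -1},
    {"translation": [1.51, -1.39, 0], "angular": [0, 0, 0], "hand": -1},
    {"translation": [1.86, -1.98, 0], "angular": [0, 0, 0], "hand": -1},
    {"translation": [2.13, -2.61, 0], "angular": [0, 0, 0], "hand": -1},
    {"translation": [2.32, -3.27, 0], "angular": [0, 0, 0], "hand": -1},
    {"translation": [2.4, -3.95, 0], "angular": [0, 0, 0], "hand": -1},
    {"translation": [2.39, -4.64, 0], "angular": [0, 0, 0], "hand": -1},
    {"translation": [2.39, -4.64, 0], "angular": [0, 0, 0], "hand": -1},
  ],
)

```text
clock: 8.57
eef_pos: [481.0, -77.8, 62.3]
tool_rot: [-0.001, 0.463, 0.887, -0.001]
contact_force: [-2.8, 4.2, 6.7]
finger_gap: 0.192
```

```bash
python3 - <<'E'
from h import *
s,M=tool(); to((534,-70.5,62),125)
A=np.array([514,-115.2]); p0=s['eef_pos'][:2]; a0=np.degrees(np.arctan2(*(p0-A)[::-1])); r0=np.linalg.norm(p0-A); print(a0,r0)
im=optics.get_image('wrist'); cv2.imwrite('pics/w5.png',im['frame'])
for a in list(np.arange(a0+9,238,9))+[238.1]:
    w=A+49.5*np.array([np.cos(np.radians(a)),np.sin(np.radians(a))])-p0
    print(round(a,1),(M.T@np.array([*w,0])/10).round(2))
E
```

```text
clock 8.575 pos [481.  -77.8  62.3] theta 124.9 j [ 0.78  0.13 -0.71  1.97  0.1   1.07  2.21] gap 0.19206733186076203 F [-2.8  4.2  6.7]
cm [-2.44  4.77  0.02] dtheta tool z -0.1
131.4474944513155 49.91361950065355
140.4 [-0.19 -0.76  0.  ]
149.4 [-0.46 -1.49  0.  ]
158.4 [-0.83 -2.17  0.  ]
167.4 [-1.31 -2.78  0.  ]
176.4 [-1.88 -3.31  0.01]
185.4 [-2.53 -3.74  0.01]
194.4 [-3.23 -4.07  0.01]
203.4 [-3.98 -4.28  0.  ]
212.4 [-4.75 -4.37  0.  ]
221.4 [-5.52 -4.35  0.  ]
230.4 [-6.29 -4.2   0.  ]
238.1 [-6.91 -3.98  0.  ]
```

Still gripping, with low force. On to the mark.

>>> servo_tool(
  targets=[
    {"translation": [-0.19, -0.76, 0], "angular": [0, 0, 0], "hand": -1},
    {"translation": [-0.46, -1.49, 0], "angular": [0, 0, 0], "hand": -1},
    {"translation": [-0.83, -2.17, 0], "angular": [0, 0, 0], "hand": -1},
    {"translation": [-1.31, -2.78, 0], "angular": [0, 0, 0], "hand": -1},
    {"translation": [-1.88, -3.31, 0], "angular": [0, 0, 0], "hand": -1},
    {"translation": [-2.53, -3.74, 0], "angular": [0, 0, 0], "hand": -1},
    {"translation": [-3.23, -4.07, 0], "angular": [0, 0, 0], "hand": -1},
    {"translation": [-3.98, -4.28, 0], "angular": [0, 0, 0], "hand": -1},
    {"translation": [-4.75, -4.37, 0], "angular": [0, 0, 0], "hand": -1},
    {"translation": [-5.52, -4.35, 0], "angular": [0, 0, 0], "hand": -1},
    {"translation": [-6.29, -4.2, 0], "angular": [0, 0, 0], "hand": -1},
    {"translation": [-6.91, -3.98, 0], "angular": [0, 0, 0], "hand": -1},
  ],
)

```text
clock: 10.12
eef_pos: [487.6, -158.7, 62.3]
tool_rot: [-0.001, 0.463, 0.886, -0.002]
contact_force: [-2.1, 1.2, 7.2]
finger_gap: 0.197
```

```bash
cat > meas.py <<'E'
from h import *
s,M=tool(); to((487.8,-157.2,62),125)
im=optics.get_image('wrist'); cv2.imwrite('pics/w6.png',im['frame'])
hsv=cv2.cvtColor(im['frame'],cv2.COLOR_BGR2HSV)
yy,xx=np.mgrid[0:480,0:640]; P=depthpt(im,np.c_[xx.ravel(),yy.ravel()]); P[im['range_z'].ravel()<=0]=1e6
d=np.linalg.norm(P[:,:2]-[514,-115.2],axis=1); f=hsv.reshape(-1,3).astype(int)
A=P[(d<20)&(P[:,2]>76)&(P[:,2]<83)].mean(0)
for n,k in (('green',(d<90)&(abs(f[:,0]-65)<20)&(f[:,1]>80)),('yellow',(d<85)&(abs(f[:,0]-24)<7)&(f[:,1]>150)&(P[:,2]>55)&(P[:,2]<85))):
    q=P[k].mean(0); print(n,k.sum(),q.round(1),np.degrees(np.arctan2(q[1]-A[1],q[0]-A[0])).round(1))
k=(d<65)&(P[:,2]>85)&(P[:,2]<132)&(f[:,2]<60); q=P[k].mean(0) if k.any() else A*0; print('hub',A.round(1),'handle',k.sum(),q.round(1),np.degrees(np.arctan2(q[1]-A[1],q[0]-A[0])).round(1))
E
python3 meas.py
```

```text
clock 10.125 pos [ 487.6 -158.7   62.3] theta 124.8 j [ 0.86  0.19 -0.65  1.92  0.13  1.08  2.34] gap 0.1965879780663558 F [-2.1  1.2  7.2]
cm [0.11 0.11 0.03] dtheta tool z -0.2
green 358 [ 474.9 -177.9   60. ] -130.4
yellow 297 [ 480.5 -170.    70. ] -131.1
hub [ 525.1 -118.8   76.5] handle 2855 [ 481.2 -161.1  114.8] -136.1
```

View pics/w6.png

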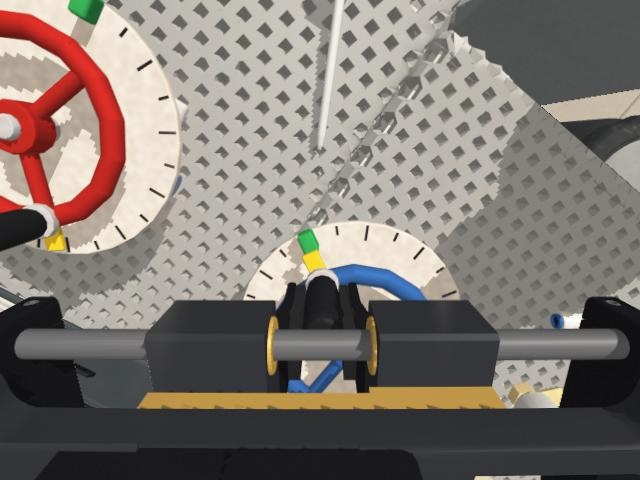

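The pointer at (314,262) lines up with the green mark at (308,240): −121.4° against −121.9° about the known axis. I'll release and rise.

>>> servo_tool(
  targets=[
    {"translation": [0, 0, 0], "angular": [0, 0, 0], "hand": 0.2},
    {"translation": [0, 0, 0], "angular": [0, 0, 0], "hand": 0.2},
    {"translation": [0, 0, 0], "angular": [0, 0, 0], "hand": 0.2},
    {"translation": [0, 0, 0], "angular": [0, 0, 0], "hand": 0.2},
    {"translation": [0, 0, -2], "angular": [0, 0, 0], "hand": 0.2},
    {"translation": [0, 0, -5], "angular": [0, 0, 0], "hand": 0.2},
    {"translation": [0, 0, -9], "angular": [0, 0, 0], "hand": 0.2},
    {"translation": [0, 0, -13], "angular": [0, 0, 0], "hand": 0.2},
    {"translation": [0, 0, -16], "angular": [0, 0, 0], "hand": 0.2},
    {"translation": [0, 0, -16], "angular": [0, 0, 0], "hand": 0.2},
    {"translation": [0, 0, -16], "angular": [0, 0, 0], "hand": 0.2},
  ],
)

```text
clock: 11.55
eef_pos: [488.9, -156.8, 221.3]
tool_rot: [-0.001, 0.462, 0.887, -0.0]
contact_force: [-0.3, 0.0, -0.2]
finger_gap: 0.597
```

```bash
python3 meas.py
```

```text
clock 11.55 pos [ 488.9 -156.8  221.3] theta 124.9 j [ 0.9   0.05 -0.65  1.71  0.03  1.39  2.42] gap 0.5966365835170107 F [-0.3  0.  -0.2]
cm [ 0.02 -0.1  15.93] dtheta tool z -0.1
green 106 [ 474.9 -177.6   59.3] -122.2
yellow 86 [ 482.  -170.8   70.1] -120.0
hub [ 513.8 -115.8   77.8] handle 392 [ 486.1 -160.5  120. ] -121.8
```

View pics/w6.png

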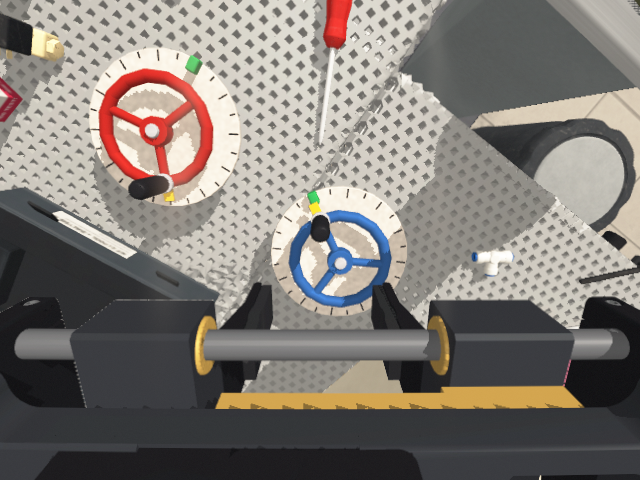

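The blue pointer at (316,209) stands at the green mark at (313,198), within about 2°. The gripper is clear, and the red wheel was never near it. Handing in.

```bash
python3 -c "
from rig import robot
print(robot.close_job())"
```

```text
the job is handed in; nothing more can be done
None
```

I gripped the blue handwheel's black handle and cranked it about 172°, through the side nearest the robot, until its pointer stood at the green mark. I then let go, rose clear and handed the job in at about 11.6 s.

- **Final position:** seen from above after release, the green mark was at −122.2°, the pointer at −120.0° and the handle at −121.8° about the axis. That is within about 2°, against the 12° allowed.
- **Contact:** the force on the tool was about zero after release.
- **Red wheel:** I never went near it and it looks unmoved in the last picture. I did not re-measure its handle.
- **What disagreed:** the first grip closed on nothing. The fingertips were about 36 mm higher than the reported TCP position, as both the wrist depth and the scene view showed. I went lower by the camera, and the second grip held, with a gap of 0.20 matching the 18 mm post.

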